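File a case of stones in the stock drawer

TASK

Put the flat rectangular case of stones away: lay it flat in the front compartment of the open drawer, long sides running front to back, and slide it home, square against the divider behind it and, without forcing it, against the spring-backed side plate on its left (as seen facing the drawer's front) so that the plate stays pressed fully back; feel for the plate, as it is not always set at the same place. Then slide the drawer fully shut without slamming it, and leave everything else where it is.

Things in the scene. Friction and masses are not known exactly. Their poses are not given: they have to be found in the camera images.
- case: The case to put away: a closed flat rectangular box, white base under a clear lid with polished stones inside, 84 (its x) by 56 (its y) by 26 high, about 280 g, rigid. Origin at the centre of its underside. It starts flat on the table.
- cabinet: Grey two-drawer desktop cabinet with white fronts, fixed to the table, 310 deep, 240 wide, 130 high. Origin on the table under the middle of its front face; its x points from the face into the cabinet, y to the left as seen facing the front, z up. The lower drawer does not open.
- drawer (a joint): How far the upper drawer is pulled out, m: 0 is fully shut, 0.22 is its limit. It slides out along the cabinet's -x, stays where it is left, and moves when pushed with more than about 8 N, also by way of something pressed against its divider. Its front panel is 236 wide, 14 thick, from 63 to 115 mm above the table; the pull stands 12 mm out.
- drawer_pull (a point): Middle of the outer edge of the upper drawer's pull, a steel lip 70 wide (y) and 8 high on the front panel, 95 above the table; axes as the cabinet's. From here the front compartment spans x 26 (panel) to 161 (divider), y -99 to 99 (side walls), its floor 24 below; divider and side walls 34 high, 6 thick. Against the divider the case's centre lies at x 119.
- side_track: Fixed mount of the side plate, at the foot of the compartment's left wall, x 97.5, y 99, z -24 from drawer_pull; moves with the drawer. The plate's holder is clamped to it anywhere within 45 mm, firmly: the plate's free face then stands at y 32 to 77 from drawer_pull, not told, to be seen or felt.
- side_plate (a joint): How far the side plate is pressed back into its holder, m, towards +y: 0 free, 0.008 fully back, where it stops hard. An upright white plate, 126 long (x), 5 thick, 30 high, parallel to the left wall. Its spring is weak (about 0.5 N), so that the case's own weight on the floor keeps it pressed. Do not press on it with more than about 25 N.
- tub: Bystander: round flat tub with clear lid and stones, 72 diameter, 26 high. Origin at the centre of its underside.
- tall_box: Bystander: tall square box with clear lid and stones, 48 by 48 by 58 high. Origin at the centre of its underside.
- bangle: Bystander: stone bangle lying flat, 74 outer diameter, 12 high. Origin at the centre of its underside.
- bottle: Bystander: water bottle, 62 diameter, 200 high. Origin at the centre of its underside.
- cup: Bystander: paper cup, 72 diameter, 85 high. Origin at the centre of its underside.
- loupe: Bystander: black loupe on the cabinet's top, 34 diameter, 22 high. Origin at the centre of its underside.
- brush: Bystander: small brush lying on the table, 150 long along its x. Origin in its middle, at its underside.
There are look-alikes about, which are no part of the job. Leave any green or red look-alike of the case alone.

How it is judged:
By the outcome, as a careful person would: the job done as asked, in the order asked, and still so for the second after the job is handed in, with the robot touching nothing.
It also fails if it takes over 69 s, if anything falls off the work surface, if the arm or the gripper's body presses on something with over 40 N, if the wrist force passes 120 N, or if a joint passes its speed limit or range.

ROBOT

A 6-joint arm with a two-finger parallel gripper is mounted at the origin on the work surface. World frame = base frame: x ahead of the robot, y to its left, z up, the work surface at z = 0. Lengths are in m, angles in rad, forces in N, time in s.
With the tool pointing down it reaches from about 0.3 to 0.875 m from the base axis. Payload 6.4 kg.
Tool frame: the origin (TCP) lies on the front face of the gripper's body, between the roots of the fingers; the fingertips stand 73 mm ahead of it and the grasp point (between the pads) lies ctrl.pinch_z ahead of it (ctrl.pinch_z is the distance from the TCP to the grasp point, in m); z points along the fingers, x is the direction in which the jaws open and shut, and the axes are right-handed (so a half turn about z gives the same grasp; the last joint's range is limited). The gripper opens to 85 mm and grips with 20 to 120 N. Pads are 22 mm wide; open, the fingers measure 114 mm over their backs; the gripper's body (76 mm by 85 mm) begins 54 mm behind the grasp point. The pads swing forward as they close: fully open they stand 13 mm farther back than shut.
Start: joints at [-0.206, 0.181, 1.607, -0, 1.354, -0.206], TCP at [0.575, 0, 0.304] pointing down, gripper open.
Joint ranges: [-2.99, 2.99], [-0.89, 2.07], [0.3, 2.58], [-1.14, 4.28], [0, 2.63], [-3.12, 3.12]. Speed limits (rad/s): [2.57, 2.57, 3.01, 3.14, 3.14, 3.14].

INTERFACE

Orientations are given as a unit quaternion [w, x, y, z].
In Python, from bench import ctrl gives the robot as it stands.
- The arm moves only by the tool move_arm, never from a script. Its argument "rows" is text: rows parted by semicolons, each of 7 numbers parted by spaces: the shift along the tool's x, y, z in cm, then the turn, a rotation vector about the tool's x, y, z in degrees, then the opening, from 0 (shut) to 1 (fully open). In form: x y z rx ry rz grip; .... A call has 1 to 20 rows; each row shifts and turns the commanded pose from where the row before left it, along the tool's axes as they then stand; what a row does not reach is not made up. A row lasts 1/10 s, in which the tool goes at most 50 mm and 8.59 degrees, less where a joint would pass 70% of its speed; a pose out of reach is approached as far as the arm can. A call with a gripper value outside its range is refused whole. The fingers move at their own pace and stop on an object; the grip force is fixed at half the most. Time passes only in rows, so rows that do not move let the fingers close. It gives the time, the measured TCP pose, the force and the opening at its end, in the units of the state.
- ctrl.get_obs(): the state, without advancing time (a new reading comes with each control period).
- ctrl.camera(name): name is "scene" or "side" or "wrist"; returns a dict with "color" (420x560x3 uint8, blue, green, red), "fx", "fy", "cx", "cy" (pixels), "rvec" (rotation vector, rad) and "tvec" (3), from world to camera coordinates, as OpenCV has them. Camera axes: x right, y down, z forward; pixel columns grow to the right and rows downward; lengths in m; the calibration is good to about 2 mm. A picture is of the moment at which its call begins. There is no depth.
- ctrl.hand_in(): hands the job in, once; it reports no verdict.
Trained networks look in the newest picture that a camera, given by its name, has taken for a name from the list of things; names that differ only in an ending like _2 or _b are one class to them, and where a whole thing is asked for, a point or a joint stands for the part that bears it (a point fixed in the world has none). Each returns a list of dicts, best first, with "confidence" (0 to 1); they miss things now and then, are a little off and sometimes report something else, mostly with a low value. They report only what shows in the picture. A call takes as long as a camera call. They do not tell look-alikes from the thing itself.
- ctrl.look_for(camera, query): "bbox" ([left, top, right, bottom] in pixels, round what is visible of it).
- ctrl.trace(camera, query): "region" (420x560 bool, what is visible of it) and "bbox" ([left, top, right, bottom] in pixels, round what is visible of it).
The state is a dict: "time_s": time; "q": joint angles; "dq": joint speeds; "joint_efforts": joint torques, N m; "eef_pos": TCP position; "eef_rot": TCP orientation; "wrist_force": force on the tool from outside, world axes, zero at the start; "torque": the same for the moment, N m; "opening": opening from 0.0 (shut) to 1.0 (fully open).
Only numpy, scipy, OpenCV 4.12 (cv2) and the standard library are available. Lean on these libraries where they do the work, as an engineer would, in place of code of your own. Each camera call takes 0.05 s, during which the arm holds its last target.

## Working session

There is one attempt and no reset: what is moved stays moved. The work goes in short steps, Python scripts to look and compute and a tool call to move; the robot and the scene stay as the last step left them, time stands still between calls to the robot, and variables do not carry over. Pictures are saved under pics/ and viewed, and the job is handed in when it is done.

Besides the shell and the picture viewer there is one more tool, called after "Call:" as a command line: name --argument value ..., lists and objects as JSON in quotes. move_arm: Moves the arm, as the interface text tells. Its arguments: {"type":"object","properties":{"rows":{"type":"string"}},"required":["rows"]}

```bash
mkdir -p pics; ls; cat > h.py <<'E'
import numpy as np, cv2
from bench import ctrl
def cam(n,save=None):
    c=ctrl.camera(n)
    if save: cv2.imwrite('pics/'+save+'.png',c['color'])
    return c
def ray(c,uv):
    R=cv2.Rodrigues(np.array(c['rvec'],float))[0]; t=np.array(c['tvec'],float).ravel()
    d=R.T@np.array([(uv[0]-c['cx'])/c['fx'],(uv[1]-c['cy'])/c['fy'],1.]); return -R.T@t,d
def onz(c,uv,z):
    o,d=ray(c,uv); return o+d*(z-o[2])/d[2]
def proj(c,p):
    R=cv2.Rodrigues(np.array(c['rvec'],float))[0]; q=np.asarray(p,float)@R.T+np.array(c['tvec'],float).ravel()
    return np.stack([q[...,0]/q[...,2]*c['fx']+c['cx'],q[...,1]/q[...,2]*c['fy']+c['cy']],-1)
E
python3 - <<'E'
from h import *
for n in ['scene','side','wrist']:
    c=cam(n,n+'0'); o,d=ray(c,(280,210)); print(n,o,d,c['fx'])
    for q in ['case','drawer_pull','cabinet','side_plate','drawer']:
        print(q,[(np.round(r['bbox']).tolist(),round(r['confidence'],2)) for r in ctrl.look_for(n,q)][:4])
print(ctrl.get_obs(),ctrl.pinch_z)
E
```

```text
pics
scene [1.11014586 0.23582147 0.83027737] [-0.57050327 -0.18573408 -0.80001953] 390.98208663269264
case [([236.0, 175.0, 264.0, 207.0], 0.93), ([158.0, 133.0, 190.0, 162.0], 0.92), ([165.0, 198.0, 189.0, 232.0], 0.76), ([201.0, 226.0, 238.0, 254.0], 0.71)]
drawer_pull [([253.0, 172.0, 360.0, 250.0], 0.86)]
cabinet [([207.0, 170.0, 358.0, 416.0], 0.88)]
side_plate [([320.0, 187.0, 328.0, 227.0], 0.59)]
drawer [([257.0, 171.0, 358.0, 246.0], 0.77)]
side [-0.13106896 -0.65575655  0.99957547] [ 0.54121996  0.50795338 -0.67014144] 502.67805449004726
case [([304.0, 229.0, 336.0, 251.0], 0.85), ([317.0, 336.0, 361.0, 373.0], 0.68), ([259.0, 252.0, 289.0, 284.0], 0.62), ([366.0, 311.0, 396.0, 340.0], 0.5)]
drawer_pull [([189.0, 161.0, 304.0, 247.0], 0.88)]
cabinet [([192.0, 111.0, 365.0, 250.0], 0.66)]
side_plate [([218.0, 183.0, 248.0, 211.0], 0.61)]
drawer [([193.0, 160.0, 307.0, 247.0], 0.6)]
wrist [0.57491143 0.07119811 0.37332362] [ 0.01425577 -0.27345343 -0.96189363] 293.83889624642313
case [([284.0, 293.0, 345.0, 350.0], 0.87), ([301.0, 204.0, 378.0, 276.0], 0.73), ([177.0, 293.0,
[... 254 characters left out ...]
': 0.9, 'q': array([-2.06299876e-01,  1.80795273e-01,  1.60697586e+00, -7.26595861e-08,
        1.35380854e+00, -2.06295013e-01]), 'dq': array([ 5.37998214e-04, -1.29945304e-03, -1.07600342e-04,  7.78143262e-04,
       -9.86481714e-04, -3.26981792e-05]), 'joint_efforts': array([ 3.49888905e-04, -4.44830775e+01, -3.51685739e+01, -4.39777778e-04,
        6.17181686e-04, -1.33477306e-05]), 'eef_pos': array([5.75022930e-01, 1.27602395e-05, 3.03902803e-01]), 'eef_rot': array([ 1.36433509e-06,  1.00000000e+00, -2.42347483e-06,  6.34614929e-06]), 'wrist_force': array([0.27926128, 0.24589789, 0.13791099]), 'torque': array([ 0.0287826 , -0.01568343,  0.0238957 ]), 'opening': 1.000085137078945} 0.0539
```

View pics/scene0.png

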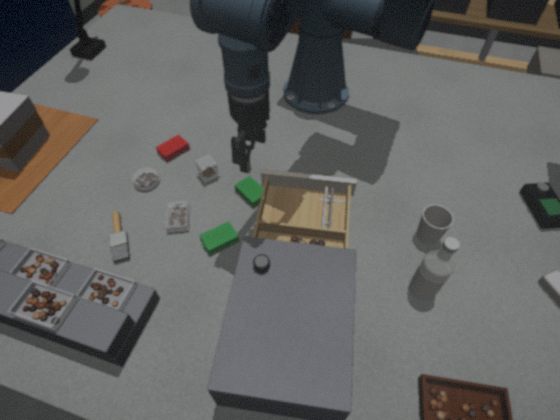

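View pics/side0.png

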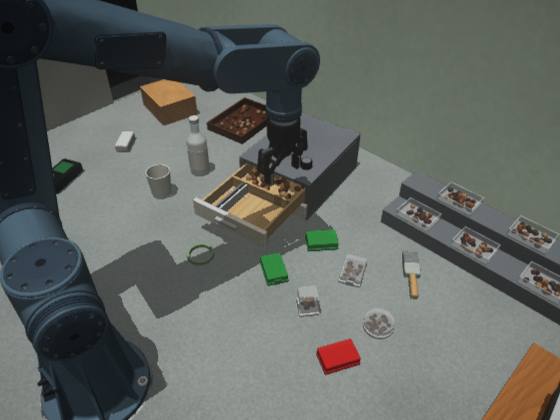

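View pics/wrist0.png

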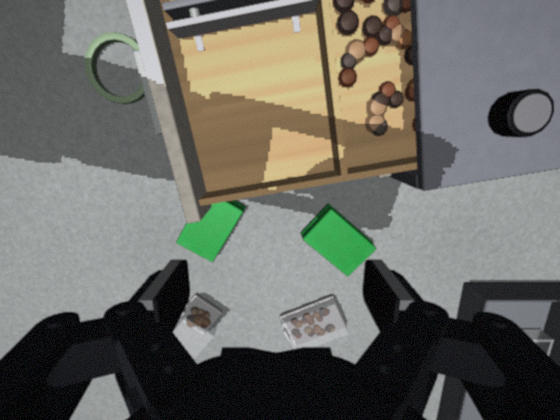

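```bash
cat > m.py <<'E'
from h import *
from scipy.optimize import least_squares
# case fit: union silhouette hull of box vs trace
C={}
for n,pt in [('scene',(178,217)),('side',(352,268)),('wrist',(313,322))]:
    c=cam(n); best=None
    for r in ctrl.trace(n,'case'):
        m=r['region']; 
        if m[pt[1]-4:pt[1]+5,pt[0]-4:pt[0]+5].sum()>30: best=m;break
    if best is None: print('none',n); continue
    C[n]=(c,best); ys,xs=np.nonzero(best); print(n,best.sum(),xs.min(),xs.max(),ys.min(),ys.max(),onz(c,(xs.mean(),ys.mean()),.013))
def box(x,y,a,z=0):
    L=np.array([[sx*.042,sy*.028,zz] for sx in(-1,1) for sy in(-1,1) for zz in(0,.026)])
    R=np.array([[np.cos(a),-np.sin(a),0],[np.sin(a),np.cos(a),0],[0,0,1]])
    return L@R.T+[x,y,z]
def hull(m):
    k=cv2.findContours(m.astype(np.uint8),0,1)[0]; return max(k,key=len)
def iou(p,use):
    s=0
    for n in use:
        c,m=C[n]; S=4
        h=cv2.convexHull(((proj(c,box(*p))+.5)*S).astype(np.float32)).astype(np.int32)
        im=np.zeros((420*S,560*S),np.uint8); cv2.fillPoly(im,[h],1)
        M=cv2.resize(m.astype(np.uint8),None,fx=S,fy=S,interpolation=0)
        s+=1-(im&M).sum()/(im|M).sum()
    return s/len(use)
from scipy.optimize import minimize
for use in [list(C)]+[[n] for n in C]:
    best=None
    c,m=C[use[0]]; ys,xs=np.nonzero(m); p0=onz(c,(xs.mean(),ys.mean()),.013)
    for a in np.arange(0,np.pi,np.pi/6):
        r=minimize(iou,[p0[0],p0[1],a],args=(use,),method='Nelder-Mead',options=dict(initial_simplex=[[p0[0],p0[1],a],[p0[0]+.01,p0[1],a],[p0[0],p0[1]+.01,a],[p0[0],p0[1],a+.3]],maxiter=80))
        if best is None or r.fun<best.fun: best=r
    print(use,best.x,np.degrees(best.x[2]),best.fun)
for n,(x0,y0,x1,y1) in [('scene',(200,160,370,420)),('wrist',(100,0,560,260))]:
    c=cam(n); f=4 if n=='scene' else 2
    s=c['color'][y0:y1,x0:x1]; 
    if n=='scene': s=s[:100]
    cv2.imwrite(f'pics/{n}_z.png',cv2.resize(s,None,fx=1.7 if n=='wrist' else 4,fy=1.7 if n=='wrist' else 4,interpolation=2))
c=cam('scene'); cv2.imwrite('pics/scene_z2.png',cv2.resize(c['color'][230:420,200:370],None,fx=3,fy=3))
c=cam('side'); cv2.imwrite('pics/side_z.png',cv2.resize(c['color'][110:260,180:380],None,fx=4,fy=4))
E
python3 m.py
```

```text
none scene
side 667 338 366 254 286 [ 0.62853157 -0.20222226  0.013     ]
wrist 2537 279 347 294 348 [ 0.62843427 -0.19965435  0.013     ]
['side', 'wrist'] [ 0.62902081 -0.20111601  0.43830969] 25.113295199201886 0.08100739379998045
['side'] [ 0.63026334 -0.20145547  0.43879709] 25.141221390026338 0.0653686899832614
['wrist'] [ 0.62814352 -0.19963855  0.38174637] 21.872455843639738 0.07739409528578911
```

View pics/wrist_z.png

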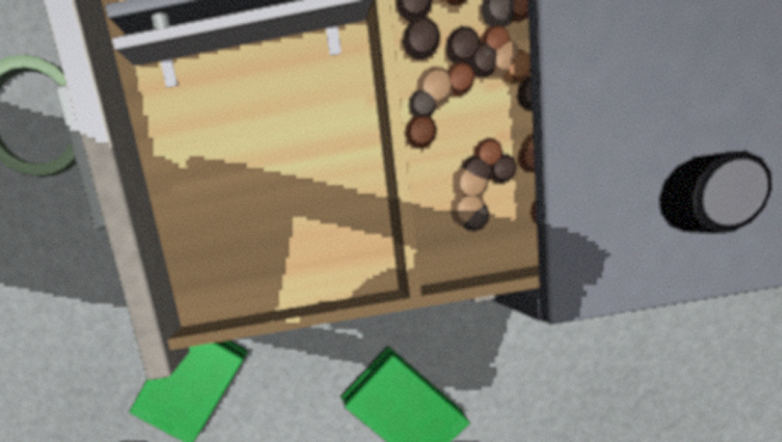

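View pics/scene_z.png

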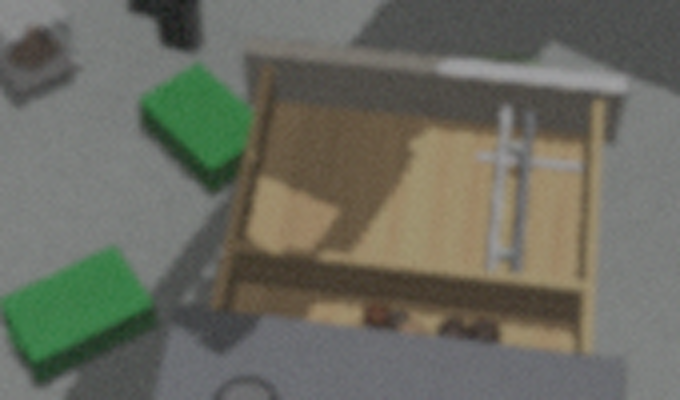

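View pics/scene_z2.png

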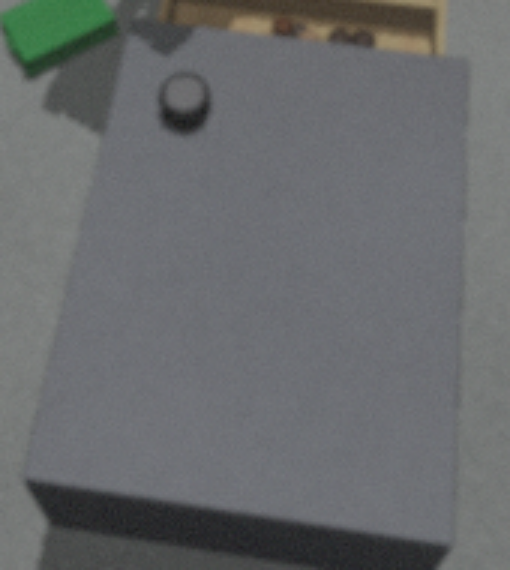

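View pics/side_z.png

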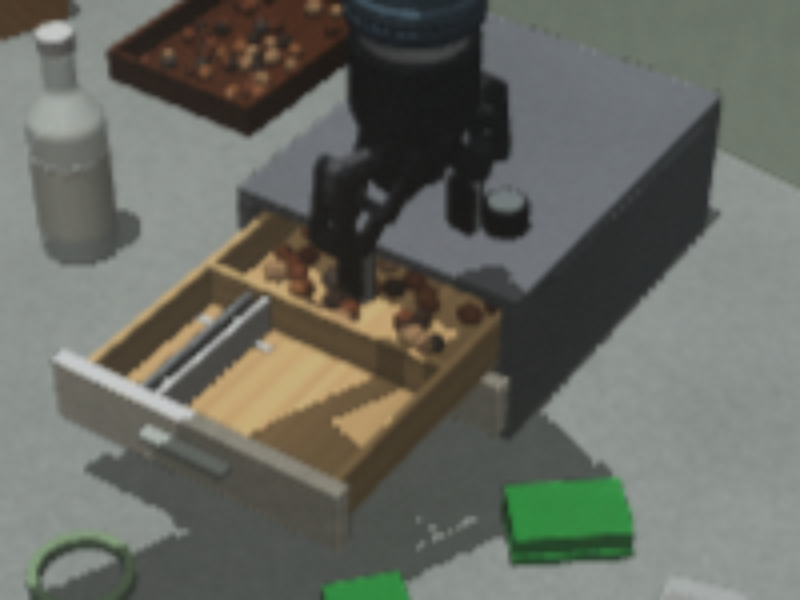

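```bash
python3 - <<'E'
from h import *
c=cam('scene')
P=[onz(c,(200+x/3,230+y/3),.13) for x,y in [(127,30),(469,60),(447,545),(27,480)]]
for p in P: print(p.round(4))
for a,b in [(0,1),(1,2),(2,3),(3,0)]: 
    d=P[b]-P[a]; print(np.linalg.norm(d[:2]),np.degrees(np.arctan2(d[1],d[0])))
ex=np.float32([[0,-.12],[0,.12],[.31,.12],[.31,-.12]])
# rigid fit: P = R ex + t
A=np.array(P)[:,:2]; ac=A.mean(0); ec=ex.mean(0)
H=(ex-ec).T@(A-ac); U,S,V=np.linalg.svd(H); R=V.T@np.diag([1,np.linalg.det(V.T@U.T)])@U.T
t=ac-R@ec; print('cab',t,np.degrees(np.arctan2(R[1,0],R[0,0])))
ci=lambda p:(R.T@(p[:2]-t)).round(4)
print('panel top', [ci(onz(c,(200+x/4,160+y/4),.115)) for x,y in [(248,40),(628,78),(628,92),(250,56)]])
print('divider top front edge',[ci(onz(c,(200+x/4,160+y/4),.105)) for x,y in [(242,240),(582,280)]])
print('plate top',[ci(onz(c,(200+x/4,160+y/4),.101)) for x,y in [(501,105),(511,107),(489,268),(499,268)]])
w=cam('wrist'); g=lambda x,y,z:ci(onz(w,(100+x/1.7,y/1.7),z))
print('w front top edge cab',g(540,130,.13),g(549,322,.13))
print('w panel outer', g(45,0,.115),g(148,376,.115),'inner',g(85,20,.115),g(170,345,.105))
print('w divider front top', g(375,60,.105),g(402,295,.105))
print('w plate top right edge', g(118,50,.101),g(365,10,.101),g(115,40,.101),g(360,2,.101))
s=cam('side'); g=lambda x,y,z:ci(onz(s,(180+x/4,110+y/4),z))
print('s panel outer top', g(56,357,.115),g(345,492,.115),'pull',g(142,430,.099),g(226,470,.099))
print('s plate top', g(163,375,.101),g(270,300,.101),'cab front',g(238,190,.13),g(520,302,.13))
E
```

```text
[0.7109 0.0219 0.13  ]
[0.6607 0.2563 0.13  ]
[0.9636 0.305  0.13  ]
[1.0036 0.0765 0.13  ]
0.23974611811170063 102.07848724020533
0.3068131545870179 9.121850151574812
0.23197265720965474 -80.08558984585864
0.29774962070576233 -169.4392967965829
cab [0.68219183 0.13726426] 10.27625956910265
panel top [array([-0.2096, -0.1126]), array([-0.2096,  0.1211]), array([-0.1983,  0.1213]), array([-0.1966, -0.1092])]
divider top front edge [array([-0.0662, -0.0929]), array([-0.0645,  0.0997])]
plate top [array([-0.1899,  0.0466]), array([-0.1891,  0.0528]), array([-0.0685,  0.0478]), array([-0.0692,  0.0534])]
w front top edge cab [-0.0045 -0.0293] [-0.0043 -0.1184]
w panel outer [-0.2121  0.0649] [-0.2131 -0.114 ] inner [-0.1969  0.0542] [-0.2    -0.1013]
w divider front top [-0.0689  0.0174] [-0.07   -0.0967]
w plate top right edge [-0.1893  0.0447] [-0.0699  0.0399] [-0.1895  0.0491] [-0.0718  0.0436]
s panel outer top [-0.2112  0.113 ] [-0.2099 -0.1214] pull [-0.2228  0.0316] [-0.2225 -0.037 ]
s plate top [-0.1738  0.0526] [-0.0689  0.0396] cab front [-0.0074  0.1118] [-0.0042 -0.1254]
```

Call:
move_arm --rows "0.9 3.35 1.5 0 0 0 1; 0.9 3.35 1.5 0 0 0 1; 0.9 3.35 1.5 0 0 0 1; 0.9 3.35 1.5 0 0 0 1; 0.9 3.35 1.5 0 0 0 1; 0.9 3.35 1.5 0 0 0 1; 0 0 0 0 0 8.3 1; 0 0 0 0 0 8.3 1; 0 0 0 0 0 8.3 1; 0 0 0 0 0 8.3 1; 0 0 0 0 0 8.3 1; 0 0 0 0 0 8.3 1; 0 0 0 0 0 8.3 1; 0 0 0 0 0 8.3 1; 0 0 0 0 0 0 1; 0 0 0 0 0 0 1"

```text
time_s: 3.15
eef_pos: [0.629, -0.201, 0.2138]
eef_rot: [0.0, 0.838, -0.546, -0.0]
wrist_force: [-0.1, 0.2, 0.9]
opening: 0.994
```

```bash
python3 - <<'E'
from h import *
c=cam('wrist','w1'); 
print(ctrl.get_obs()['eef_pos'],ctrl.get_obs()['eef_rot'],ctrl.pinch_z)
for n in ['wrist','side']:
    if n=='side': c=cam(n)
    for r in ctrl.trace(n,'case'):
        m=r['region']; ys,xs=np.nonzero(m); k=max(cv2.findContours(m.astype(np.uint8),0,1)[0],key=len)
        (cx,cy),wh,a=cv2.minAreaRect(k); b=cv2.boxPoints(((cx,cy),wh,a))
        P=np.array([onz(c,p,.026) for p in b]); d=P[1]-P[0]; e=P[2]-P[1]
        print(n,round(r['confidence'],2),np.round(b).tolist(),P.mean(0).round(4),np.linalg.norm(d),np.degrees(np.arctan2(d[1],d[0])),np.linalg.norm(e),np.degrees(np.arctan2(e[1],e[0])))
E
```

```text
[ 0.62900749 -0.20100112  0.21382036] [ 9.60176938e-06  8.37713901e-01 -5.46109346e-01 -4.87728979e-05] 0.0539
wrist 0.83 [[91.0, 111.0], [181.0, 61.0], [217.0, 127.0], [127.0, 176.0]] [ 0.6565 -0.0761  0.026 ] 0.08662227500715707 -40.70562151069192 0.056478189304343215 -128.89419756388568
wrist 0.73 [[27.0, 255.0], [76.0, 209.0], [140.0, 278.0], [91.0, 324.0]] [ 0.498  -0.0553  0.026 ] 0.07157283136444344 -27.012138728414524 0.0856598728754673 -121.02805704301724
wrist 0.55 [[245.0, 158.0], [307.0, 158.0], [307.0, 249.0], [245.0, 249.0]] [ 0.6304 -0.1997  0.026 ] 0.05368977957985509 -66.2190888392773 0.08522487369393388 -154.5352812725495
side 0.95 [[338.0, 281.0], [346.0, 253.0], [367.0, 259.0], [359.0, 287.0]] [ 0.6192 -0.2074  0.026 ] 0.10049695236142683 26.47990694886683 0.05680938601008823 -68.16954535716292
side 0.94 [[315.0, 348.0], [352.0, 336.0], [361.0, 363.0], [324.0, 375.0]] [ 0.3994 -0.3351  0.026 ] 0.0911505780171314 -25.68291524656421 0.07001727154547976 -126.28024830920569
side 0.71 [[303.0, 231.0], [337.0, 227.0], [339.0, 248.0], [306.0, 252.0]] [ 0.647  -0.0803  0.026 ] 0.09511953219850096 -36.610325859640206 0.08124196373700815 -136.5923791689051
side 0.64 [[259.0, 257.0], [281.0, 251.0], [289.0, 281.0], [266.0, 286.0]] [ 0.4828 -0.0595  0.026 ] 0.06204102178113355 -27.25904082878396 0.10211681844643371 -126.20890511502543
```

View pics/w1.png

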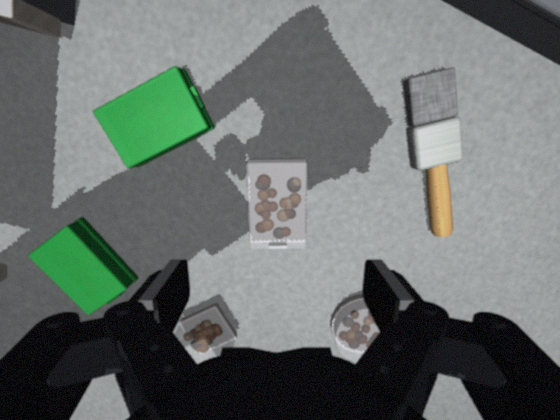

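Call:
move_arm --rows "-0.06 -0.18 4 0 0 0 1; 0 0 4 0 0 0 1; 0 0 3.5 0 0 0 1; 0 0 2.2 0 0 0 1; 0 0 0 0 0 0 1; 0 0 0 0 0 0 1; 0 0 0 0 0 0 0.4; 0 0 0 0 0 0 0.4; 0 0 0 0 0 0 0.4; 0 0 0 0 0 0 0.4; 0 0 0 0 0 0 0.4; 0 0 0 0 0 0 0.4"

```text
time_s: 4.55
eef_pos: [0.6319, -0.2004, 0.0794]
eef_rot: [-0.0, 0.837, -0.547, 0.002]
wrist_force: [-1.0, -0.2, 6.5]
opening: 0.64
```

```bash
python3 - <<'E'
from h import *
cam('wrist','w2'); cam('side','s2'); print(ctrl.get_obs(),ctrl.pinch_z)
E
```

```text
{'time_s': 4.65, 'q': array([-4.85798500e-01,  6.28514257e-01,  1.49312867e+00, -1.39274859e-04,
        1.01569826e+00,  6.72891114e-01]), 'dq': array([-2.12379909e-03, -1.16077363e-03,  3.28095673e-04,  8.21345732e-05,
        8.91539764e-04,  1.54723457e-03]), 'joint_efforts': array([-7.78307836e-02, -5.48603976e+01, -2.62415546e+01,  9.85789974e-02,
       -3.89818079e-02,  2.92148686e-02]), 'eef_pos': array([ 0.63184468, -0.20043672,  0.07941625]), 'eef_rot': array([-1.39564359e-04,  8.36839663e-01, -5.47443930e-01,  2.12197257e-03]), 'wrist_force': array([-0.04028507,  0.21569138,  6.146204  ]), 'torque': array([-0.09388521,  0.0098528 ,  0.03402798]), 'opening': 0.6365302132382499} 0.0539
```

View pics/w2.png

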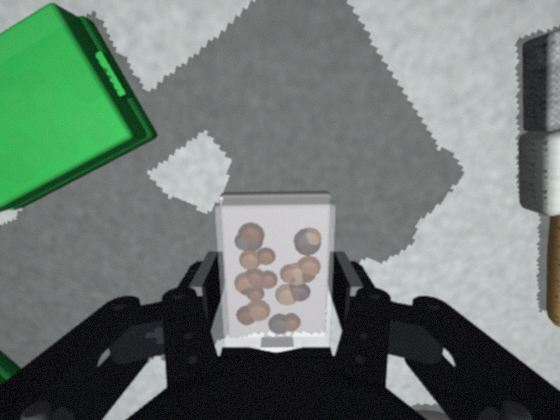

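Call:
move_arm --rows "0 0 -1.5 0 0 0 0.4; 0 0 -4 0 0 0 0.4; 0 0 -4.5 0 0 0 0.4; 0 0 -4.5 0 0 0 0.4; 0 0 -4 0 0 0 0.4; -4.3 -0.97 0 0 0 0 0.4; -4.3 -0.97 0 0 0 0 0.4; -4.3 -0.97 0 0 0 0 0.4; -4.3 -0.97 0 0 0 0 0.4; -4.3 -0.97 0 0 0 0 0.4; -4.3 -0.97 0 0 0 0 0.4; -4.3 -0.97 0 0 0 0 0.4; 0 0 0 0 0 6.65 0.4; 0 0 0 0 0 6.65 0.4; 0 0 0 0 0 0 0.4; 0 0 0 0 0 0 0.4"

```text
time_s: 6.25
eef_pos: [0.5719, 0.1032, 0.2624]
eef_rot: [-0.0, 0.769, -0.64, 0.0]
wrist_force: [0.7, 0.2, -2.0]
opening: 0.641
```

```bash
python3 - <<'E'
from h import *
cam('wrist','w3');cam('scene','c3'); cam('side','s3'); o=ctrl.get_obs(); print(o['eef_pos'],o['eef_rot'],o['wrist_force'],o['opening'])
E
```

```text
[0.57213011 0.10289192 0.26205405] [-1.06388277e-05  7.68055248e-01 -6.40383585e-01 -1.32826204e-05] [ 0.22581096  0.31491276 -1.8163757 ] 0.6369324967052773
```

View pics/w3.png

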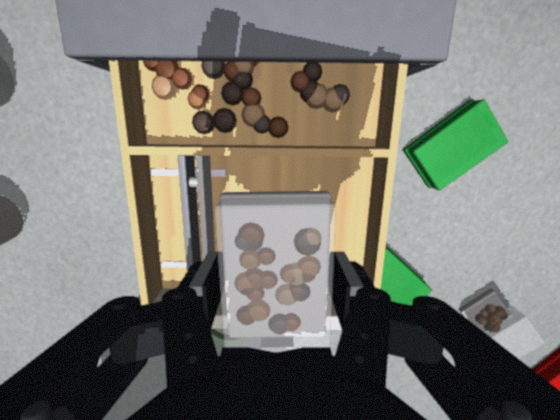

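View pics/s3.png

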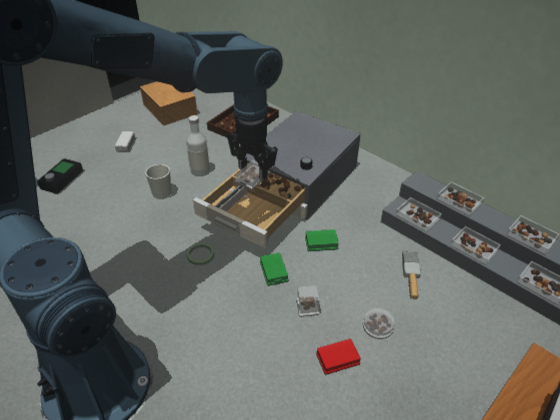

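```bash
python3 - <<'E'
from h import *
im=cv2.imread('pics/w3.png'); cv2.imwrite('pics/w3z.png',cv2.resize(im[40:310,60:450],None,fx=2,fy=2,interpolation=2))
E
```

```text
(no output)
```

View pics/w3z.png

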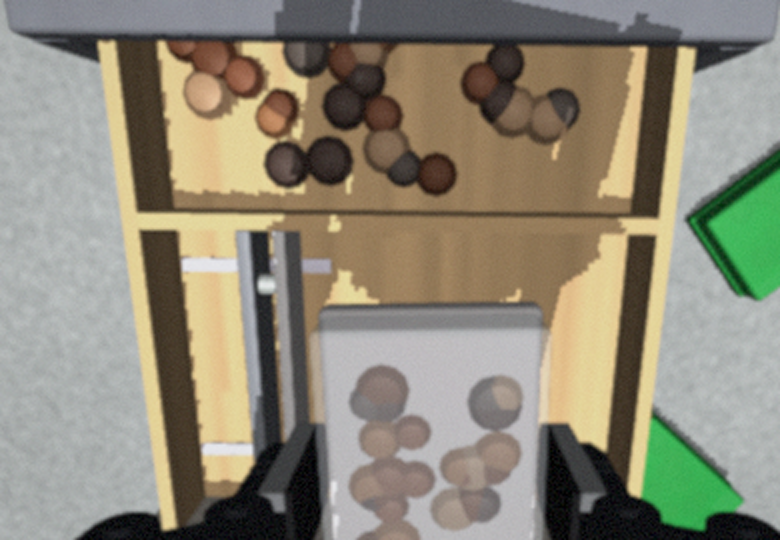

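```bash
python3 - <<'E'
from h import *
c=cam('wrist')
g=lambda x,y,z: onz(c,(60+x/2,40+y/2),z)
a,b=g(140,231,.105),g(655,235,.105)
d=b-a; print('div front',a,b,np.linalg.norm(d),np.degrees(np.arctan2(d[1],d[0]))+90)
a2,b2=g(138,213,.105),g(659,217,.105); d=b2-a2; print('div back',np.linalg.norm(d),np.degrees(np.arctan2(d[1],d[0]))+90, np.linalg.norm(a2-a))
L=[g(140,231,.105),g(175,480,.105)]; d=L[0]-L[1]; print('left in',np.degrees(np.arctan2(d[1],d[0])))
Rr=[g(655,235,.105),g(636,480,.105)]; d=Rr[0]-Rr[1]; print('right in',np.degrees(np.arctan2(d[1],d[0])))
P=[g(300,232,.101),g(308,420,.101)]; d=P[0]-P[1]; print('plate',P,np.degrees(np.arctan2(d[1],d[0])))
yaw=np.radians(10.3); ex=np.array([np.cos(yaw),np.sin(yaw)]); ey=np.array([-ex[1],ex[0]])
m=(a+b)[:2]/2; 
for n,p in [('plate0',P[0]),('plate1',P[1]),('tcp',ctrl.get_obs()['eef_pos']),('left',a),('r',b)]:
    v=p[:2]-m; print(n,v@ex,v@ey)
h=g(323,308,.262-.0794+.026),g(540,306,.262-.0794+.026)
print('held',h); d=h[1]-h[0]; print(np.linalg.norm(d),np.degrees(np.arctan2(d[1],d[0]))+90, [((q[:2]-m)@ex,(q[:2]-m)@ey) for q in h])
o=ctrl.get_obs()['eef_rot']; print(10.3, 90-2*np.degrees(np.arctan2(-o[2],o[1])))
E
```

```text
div front [0.600549   0.22166644 0.105     ] [0.63418285 0.0285282  0.105     ] 0.19604492652312389 9.878648172492944
div back 0.19667710146774325 9.886197933627457 0.006703991070548155
left in 10.580543845216477
right in 11.866632021154222
plate [array([0.61054314, 0.16253064, 0.101     ]), array([0.53275069, 0.14990247, 0.101     ])] 9.220485765437807
plate0 -1.967727337424431e-05 0.03805001418120606
plate1 -0.07881644599720247 0.03953480592213152
tcp -0.048442133649492465 -0.01376747939425155
left 0.0007208484134278229 0.09801981269839849
r -0.0007208484134279269 -0.09801981269839846
held (array([0.60988006, 0.13415774, 0.2086    ]), array([0.61862971, 0.08856464, 0.2086    ]))
0.04642507205783564 10.863398611488208 [(np.float64(-0.005745207795836061), np.float64(0.010252898459687505)), (np.float64(-0.005288709955082328), np.float64(-0.03616992917173343))]
10.3 10.337794514099372
```

```bash
python3 - <<'E'
from h import *
c=cam('wrist')
g=lambda x,y,z: onz(c,(60+x/2,40+y/2),z)
yaw=np.radians(10.1); ex=np.array([np.cos(yaw),np.sin(yaw)]); ey=np.array([-ex[1],ex[0]])
m=(np.array([.600549,.22166644])+[.63418285,.0285282])/2
z=.262-.0794
for zz in (z,z+.004):
    h=g(323,308,zz),g(540,306,zz); d=h[1]-h[0]; print(np.linalg.norm(d),np.degrees(np.arctan2(d[1],d[0]))+90, [((q[:2]-m)@ex,(q[:2]-m)@ey) for q in h])
t=ctrl.get_obs()['eef_pos'][:2]; print((t-m)@ex,(t-m)@ey, m)
E
```

```text
0.05621753225756214 10.840098933659377 [(np.float64(-0.011650576862279993), np.float64(0.01511419502246849)), (np.float64(-0.010924426018185199), np.float64(-0.04109864726540786))]
0.054706281425137455 10.840098933659348 [(np.float64(-0.010740910174286314), np.float64(0.014357529948857764)), (np.float64(-0.010034279860950106), np.float64(-0.04034418758328755))]
-0.04836917928394156 -0.013898080274294454 [0.61736592 0.12509732]
```

Call:
move_arm --rows "0.5 0 2 0 0 0 0.4; 0 0 3.5 0 0 0 0.4; 0 0 3 0 0 0 0.4; 0 0 1.5 0 0 0 0.4; 0 0 0.8 0 0 0 0.4; 0 0 0.2 0 0 0 0.4; 0 0 0.1 0 0 0 0.4; 0 0 0 0 0 0 0.4; 0 0 0 0 0 0 0.4"

```text
time_s: 7.4
eef_pos: [0.5738, 0.0984, 0.1521]
eef_rot: [-0.001, 0.768, -0.641, 0.001]
wrist_force: [-0.4, -0.9, -1.6]
opening: 0.635
```

Call:
move_arm --rows "0 0 0.1 0 0 0 0.4; 0 0 0.1 0 0 0 0.4; 0 0 0 0 0 0 0.4; 0 0 0 0 0 0 0.4"

```text
time_s: 7.8
eef_pos: [0.5736, 0.0984, 0.1505]
eef_rot: [-0.0, 0.768, -0.641, 0.001]
wrist_force: [-3.5, -0.4, 6.7]
opening: 0.642
```

Call:
move_arm --rows "0 0 -0.1 0 0 0 0.75; 0 0 0 0 0 0 0.75; 0 0 0 0 0 0 0.75; 0 0 0 0 0 0 0.75; 0 0 0 0 0 0 0.75; 0 0 0 0 0 0 0.75"

```text
time_s: 8.4
eef_pos: [0.573, 0.0984, 0.1498]
eef_rot: [0.0, 0.768, -0.641, -0.0]
wrist_force: [0.0, 0.8, 0.6]
opening: 0.749
```

```bash
python3 - <<'E'
from h import *
cam('wrist','w4')
E
```

```text
(no output)
```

View pics/w4.png

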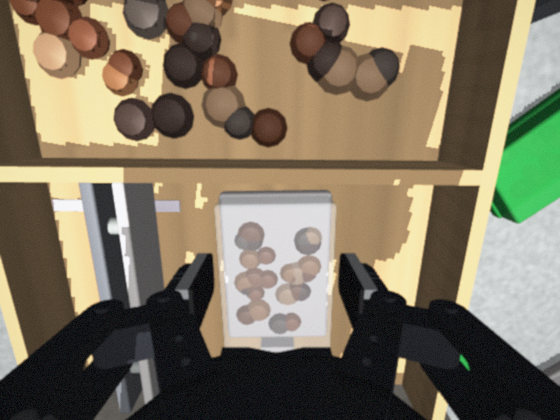

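Call:
move_arm --rows "0 0 -1 0 0 0 0.75; 0 0 -4 0 0 0 0.75; 0 0 -1 0 0 0 0.5; 0 3.3 0 0 0 0 0; 0 3.3 0 0 0 0 0; 0 0 0 0 0 0 0; 0 0 0 0 0 0 0; 0 0 0 0 0 0 0; 0 0 0 0 0 0 0; 0 0 0 0 0 0 0; 0 0 0 0 0 0 0"

```text
time_s: 9.55
eef_pos: [0.5085, 0.0866, 0.2098]
eef_rot: [0.0, 0.768, -0.641, -0.0]
wrist_force: [-0.3, -0.4, -0.9]
opening: 0.001
```

```bash
python3 - <<'E'
from h import *
cam('wrist','w5');cam('side','s5');c=cam('scene','c5'); o=ctrl.get_obs(); print(o['eef_pos'],o['opening'])
im=cv2.imread('pics/s5.png');cv2.imwrite('pics/s5z.png',cv2.resize(im[110:260,180:380],None,fx=4,fy=4))
E
```

```text
[0.50820875 0.08658874 0.2097629 ] 0.0005286735208846863
```

View pics/w5.png

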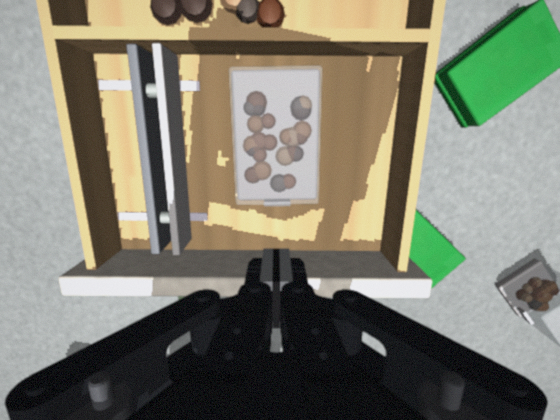

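View pics/s5z.png

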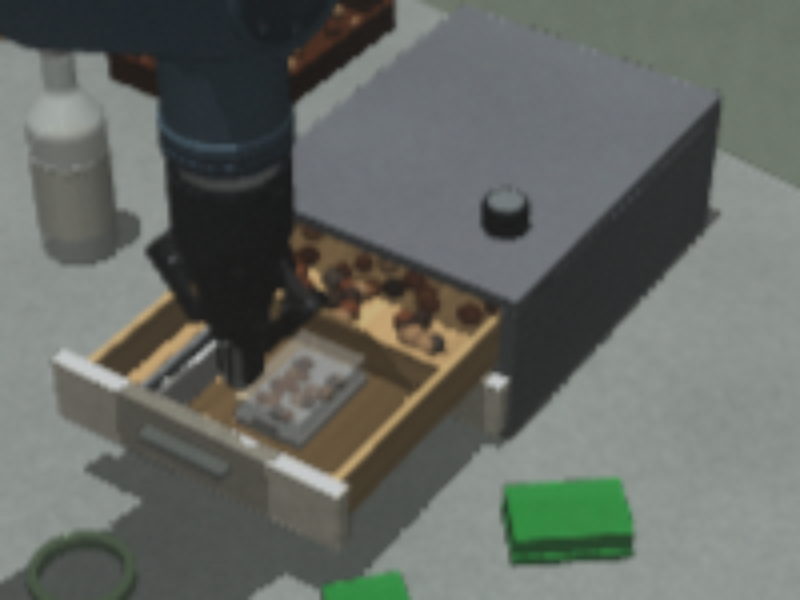

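```bash
cat >> h.py <<'E'
yaw=np.radians(10.1); ex=np.array([np.cos(yaw),np.sin(yaw)]); ey=np.array([-ex[1],ex[0]]); M=np.array([.61737,.12510])
def dr(p): v=np.asarray(p)[:2]-M; return np.round([v@ex,v@ey],4)
E
python3 - <<'E'
from h import *
c=cam('wrist'); g=lambda x,y,z: dr(onz(c,(x,y),z))
print('panel in top',g(80,277,.115),g(415,281,.115),'out',g(62,296,.115),g(430,297,.115))
print('case front top',g(238,203,.097),g(318,203,.097),'back top',g(231,68,.097),g(321,66,.097))
print('div',g(60,40,.105),g(430,40,.105),'plate',g(162,45,.101),g(186,250,.101))
print('tcp',dr(ctrl.get_obs()['eef_pos']))
E
```

```text
panel in top [-0.1341  0.1038] [-0.1362 -0.1049] out [-0.1476  0.1177] [-0.1476 -0.116 ]
case front top [-0.0909  0.0063] [-0.0908 -0.0449] back top [-0.0121  0.0077] [-0.0109 -0.0432]
div [-0.0002  0.0963] [ 0.0003 -0.0991] plate [-0.0015  0.0441] [-0.1219  0.041 ]
tcp [-0.1143 -0.0188]
```

Call:
move_arm --rows "0 0 3 0 0 0 0; 0 0 1.5 0 0 0 0; 0 0 0.5 0 0 0 0; 0 0 0 0 0 0 0; 0 0 0.2 0 0 0 0; 0 0 0.2 0 0 0 0; 0 0 0 0 0 0 0; 0 0 0 0 0 0 0"

```text
time_s: 10.55
eef_pos: [0.5083, 0.0866, 0.1563]
eef_rot: [-0.0, 0.768, -0.641, 0.0]
wrist_force: [-0.0, 0.2, 0.1]
opening: 0.002
```

Call:
move_arm --rows "0 -0.4 0 0 0 0 0; 0 -0.4 0 0 0 0 0; 0 -0.2 0 0 0 0 0; 0 -0.2 0 0 0 0 0; 0 -0.2 0 0 0 0 0; 0 -0.2 0 0 0 0 0; 0 0 0 0 0 0 0"

```text
time_s: 11.25
eef_pos: [0.5241, 0.0895, 0.1558]
eef_rot: [-0.0, 0.768, -0.641, 0.0]
wrist_force: [0.5, 0.2, -0.5]
opening: -0.002
```

Call:
move_arm --rows "0 -0.15 0 0 0 0 0; 0 -0.1 0 0 0 0 0; 0 -0.1 0 0 0 0 0; 0 0 0 0 0 0 0"

```text
time_s: 11.65
eef_pos: [0.5274, 0.0901, 0.1558]
eef_rot: [-0.0, 0.768, -0.641, -0.0]
wrist_force: [-1.2, -0.0, -0.8]
opening: 0.003
```

```bash
python3 - <<'E'
from h import *
c=cam('wrist','w6'); print(dr(ctrl.get_obs()['eef_pos']),ctrl.get_obs()['wrist_force'])
E
```

```text
[-0.0947 -0.0187] [-1.34118259 -0.09778971 -0.38531309]
```

View pics/w6.png

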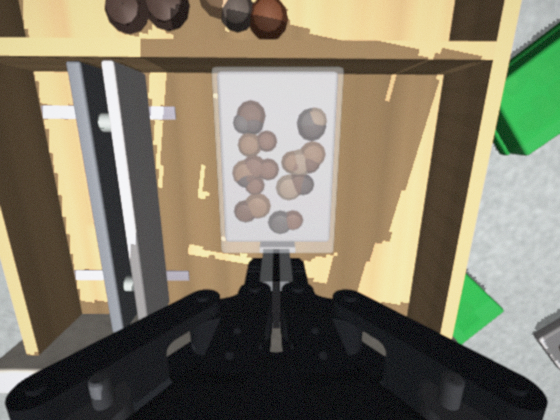

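Call:
move_arm --rows "0 -0.1 0 0 0 0 0; 0 -0.1 0 0 0 0 0; 0 -0.1 0 0 0 0 0; 0 0 0 0 0 0 0"

```text
time_s: 12.1
eef_pos: [0.5292, 0.0904, 0.1558]
eef_rot: [0.001, 0.768, -0.641, -0.001]
wrist_force: [-6.8, -1.1, 4.5]
opening: -0.005
```

Call:
move_arm --rows "0 0.2 0 0 0 0 0; 0 0.2 0 0 0 0 0; 0 0 -3 0 0 0 0; 0 0 -2.5 0 0 0 0; 3 -3 0 0 0 0 0; 2.2 -2.5 0 0 0 0 0; 0 0 2 0 0 0 0; 0 0 1.5 0 0 0 0; 0 0 1 0 0 0 0; 0 0 0.5 0 0 0 0; 0 0 0 0 0 0 0; 0 0 0.3 0 0 0 0; 0 0 0 0 0 0 0"

```text
time_s: 13.4
eef_pos: [0.5898, 0.0487, 0.1583]
eef_rot: [-0.0, 0.768, -0.641, 0.0]
wrist_force: [0.2, -0.2, -0.5]
opening: 0.001
```

```bash
python3 - <<'E'
from h import *
c=cam('wrist','w7'); print(dr(ctrl.get_obs()['eef_pos']),ctrl.get_obs()['wrist_force'])
E
```

```text
[-0.0405 -0.0704] [0.3219461  0.16718175 0.34709372]
```

View pics/w7.png

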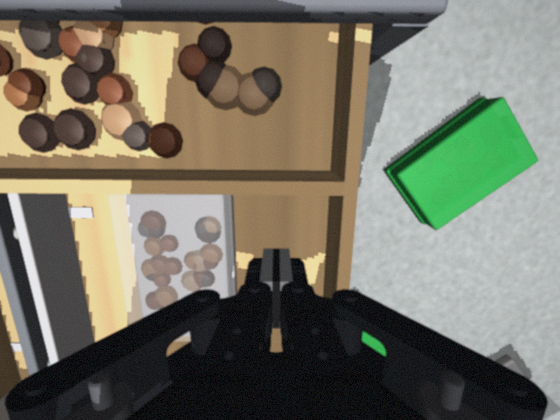

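Call:
move_arm --rows "-0.4 0 0 0 0 0 0; -0.4 0 0 0 0 0 0; -0.3 0 0 0 0 0 0; -0.3 0 0 0 0 0 0; -0.3 0 0 0 0 0 0; -0.3 0 0 0 0 0 0; -0.3 0 0 0 0 0 0; -0.3 0 0 0 0 0 0; -0.3 0 0 0 0 0 0; -0.3 0 0 0 0 0 0; 0 0 0 0 0 0 0"

```text
time_s: 14.55
eef_pos: [0.5839, 0.0805, 0.1579]
eef_rot: [-0.0, 0.768, -0.641, -0.0]
wrist_force: [0.8, -1.2, -0.7]
opening: 0.004
```

```bash
python3 - <<'E'
from h import *
c=cam('wrist','w8'); print(dr(ctrl.get_obs()['eef_pos']),ctrl.get_obs()['wrist_force'])
E
```

```text
[-0.0409 -0.0381] [-0.67973849 -0.34795982 -0.35114994]
```

View pics/w8.png

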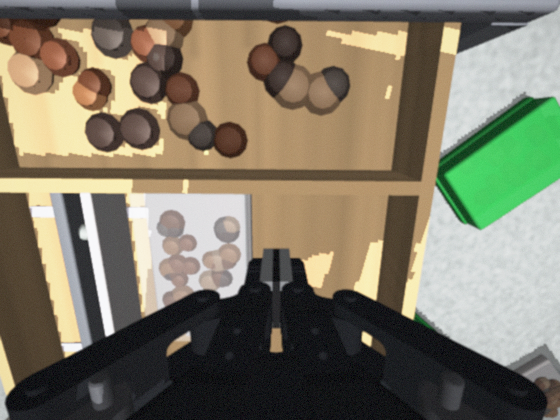

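Call:
move_arm --rows "-0.2 0 0 0 0 0 0; -0.2 0 0 0 0 0 0; -0.2 0 0 0 0 0 0; -0.2 0 0 0 0 0 0; 0 0 0 0 0 0 0"

```text
time_s: 15.1
eef_pos: [0.5824, 0.0883, 0.1578]
eef_rot: [-0.0, 0.768, -0.641, -0.0]
wrist_force: [0.6, -0.5, 0.7]
opening: -0.002
```

Call:
move_arm --rows "-0.1 0 0 0 0 0 0; -0.1 0 0 0 0 0 0; -0.1 0 0 0 0 0 0; 0 0 0 0 0 0 0"

```text
time_s: 15.5
eef_pos: [0.5819, 0.091, 0.1578]
eef_rot: [0.0, 0.768, -0.641, -0.0]
wrist_force: [0.3, -1.1, -0.2]
opening: -0.003
```

```bash
python3 - <<'E'
from h import *
c=cam('wrist','w9'); print(dr(ctrl.get_obs()['eef_pos']),ctrl.get_obs()['wrist_force'])
E
```

```text
[-0.0409 -0.0274] [ 0.0842176  -0.76831924  0.14574955]
```

View pics/w9.png

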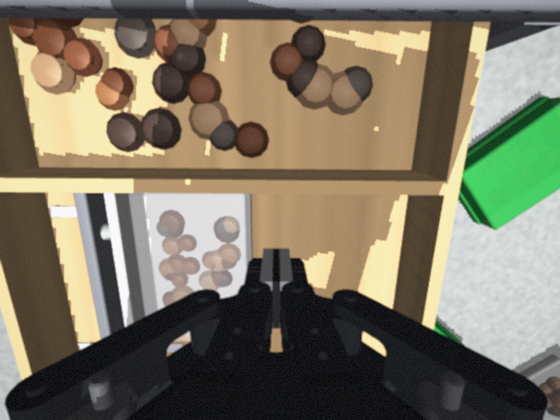

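Call:
move_arm --rows "-0.1 0 0 0 0 0 0; -0.1 0 0 0 0 0 0; -0.1 0 0 0 0 0 0; -0.1 0 0 0 0 0 0; 0 0 0 0 0 0 0"

```text
time_s: 16.05
eef_pos: [0.5812, 0.095, 0.1578]
eef_rot: [0.0, 0.768, -0.641, -0.0]
wrist_force: [1.2, -1.0, -0.6]
opening: 0.001
```

Call:
move_arm --rows "-0.1 0 0 0 0 0 0; -0.1 0 0 0 0 0 0; 0 0 0 0 0 0 0"

```text
time_s: 16.35
eef_pos: [0.5809, 0.0969, 0.1579]
eef_rot: [-0.0, 0.768, -0.641, -0.0]
wrist_force: [-0.1, -0.9, -0.4]
opening: 0.0
```

Call:
move_arm --rows "-0.1 0 0 0 0 0 0; 0 0 0 0 0 0 0"

```text
time_s: 16.55
eef_pos: [0.5808, 0.0979, 0.1579]
eef_rot: [-0.0, 0.768, -0.641, -0.0]
wrist_force: [-1.2, -1.6, 0.4]
opening: -0.002
```

Call:
move_arm --rows "-0.1 0 0 0 0 0 0; 0 0 0 0 0 0 0"

```text
time_s: 16.75
eef_pos: [0.5806, 0.0988, 0.1579]
eef_rot: [-0.0, 0.768, -0.641, -0.0]
wrist_force: [1.1, -1.5, -1.6]
opening: 0.002
```

Call:
move_arm --rows "-0.1 0 0 0 0 0 0; -0.1 0 0 0 0 0 0; 0 0 0 0 0 0 0"

```text
time_s: 17.05
eef_pos: [0.5802, 0.1008, 0.1579]
eef_rot: [-0.0, 0.768, -0.641, -0.0]
wrist_force: [0.5, -1.1, -1.8]
opening: 0.003
```

Call:
move_arm --rows "-0.1 0 0 0 0 0 0; 0 0 0 0 0 0 0"

```text
time_s: 17.25
eef_pos: [0.5801, 0.1016, 0.1579]
eef_rot: [0.0, 0.768, -0.641, 0.0]
wrist_force: [1.4, -3.1, -1.3]
opening: -0.002
```

```bash
python3 - <<'E'
from h import *
c=cam('wrist','w10'); print(dr(ctrl.get_obs()['eef_pos']),ctrl.get_obs()['wrist_force'])
E
```

```text
[-0.0408 -0.0166] [ 0.2907747  -1.74458905 -0.25418683]
```

View pics/w10.png

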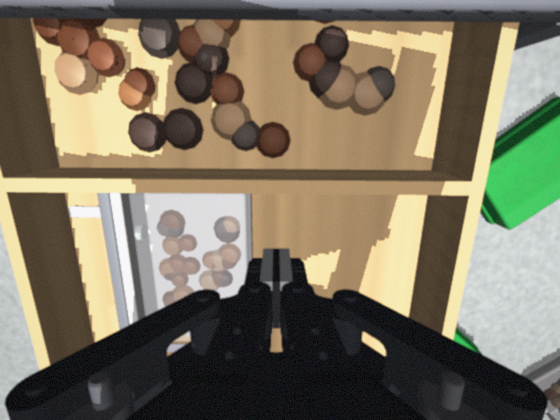

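Call:
move_arm --rows "-0.1 0 0 0 0 0 0; 0 0 0 0 0 0 0"

```text
time_s: 17.5
eef_pos: [0.58, 0.1022, 0.158]
eef_rot: [0.0, 0.768, -0.641, 0.0]
wrist_force: [1.3, -5.2, -0.6]
opening: 0.001
```

Call:
move_arm --rows "-0.05 0 0 0 0 0 0; 0 0 0 0 0 0 0"

```text
time_s: 17.7
eef_pos: [0.58, 0.1023, 0.158]
eef_rot: [0.0, 0.768, -0.641, 0.001]
wrist_force: [1.1, -6.2, -0.8]
opening: 0.001
```

Call:
move_arm --rows "-0.05 0 0 0 0 0 0; 0 0 0 0 0 0 0"

```text
time_s: 17.9
eef_pos: [0.58, 0.1025, 0.158]
eef_rot: [0.001, 0.768, -0.641, 0.001]
wrist_force: [0.6, -6.8, -1.3]
opening: 0.001
```

Call:
move_arm --rows "0.1 0 0 0 0 0 0; 0.2 0 0 0 0 0 0; 0.5 0 0 0 0 0 0; 0 0 -3 0 0 0 0; 0 0 -3 0 0 0 0; 0 3 -1 0 0 0 0; -2 3.5 0 0 0 0 0; -2 1.5 0 0 0 0 0; 0 0 0 0 0 0 0; 0 0 0 0 0 0 0"

```text
time_s: 18.9
eef_pos: [0.4954, 0.1212, 0.2284]
eef_rot: [-0.001, 0.768, -0.64, 0.0]
wrist_force: [0.1, 0.3, -0.9]
opening: -0.005
```

```bash
python3 - <<'E'
from h import *
c=cam('wrist','w11'); print(dr(ctrl.get_obs()['eef_pos']),ctrl.get_obs()['eef_pos'])
cv2.imwrite('pics/w11z.png',cv2.resize(c['color'][0:280,40:430],None,fx=2,fy=2,interpolation=2))
E
```

```text
[-0.1203  0.0171] [0.49594417 0.12084614 0.22836345]
```

View pics/w11z.png

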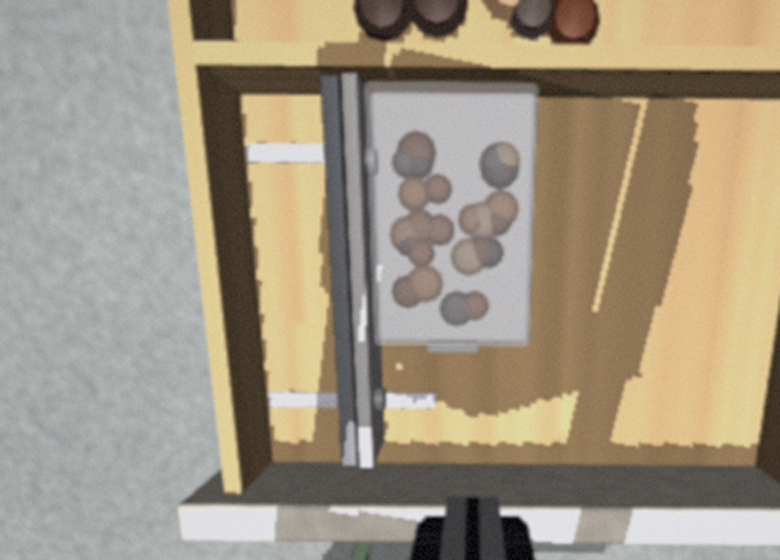

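```bash
python3 - <<'E'
from h import *
c=cam('wrist'); g=lambda x,y,z: dr(onz(c,(40+x/2,y/2),z))
print('div top',g(200,67,.105),g(780,71,.105),'div floor',g(245,94,.071),g(780,98,.071))
print('case back',g(368,84,.097),g(537,82,.097),'front',g(377,345,.097),g(527,344,.097))
print('plate',g(358,73,.101),g(374,466,.101),'L wall',g(200,67,.105))
E
```

```text
div top [0.0021 0.0973] [ 0.0015 -0.0716] div floor [0.003  0.0967] [ 0.0023 -0.0886]
case back [-0.0002  0.0499] [ 0.0005 -0.0017] front [-0.0801  0.0504] [-0.0796 -0.001 ]
plate [0.0017 0.0521] [-0.1227  0.0526] L wall [0.0021 0.0973]
```

Call:
move_arm --rows "-0.75 -0.7 1 0 0 0 0; 0 0 3 0 0 0 0; 0 0 2 0 0 0 0; 0 0 1 0 0 0 0; 0 0 0 0 0 0 0; 0 -0.4 0 0 0 0 0; 0 -0.4 0 0 0 0 0; 0 -0.4 0 0 0 0 0; 0 -0.4 0 0 0 0 0; 0 0 0 0 0 0 0"

```text
time_s: 20.0
eef_pos: [0.5174, 0.1324, 0.1585]
eef_rot: [-0.001, 0.768, -0.641, 0.001]
wrist_force: [0.6, -0.1, 0.4]
opening: 0.002
```

Call:
move_arm --rows "0 -0.2 0 0 0 0 0; 0 -0.1 0 0 0 0 0; 0 -0.1 0 0 0 0 0; 0 0 0 0 0 0 0"

```text
time_s: 20.4
eef_pos: [0.5205, 0.133, 0.1579]
eef_rot: [-0.0, 0.768, -0.641, 0.0]
wrist_force: [-0.1, -0.4, -0.5]
opening: 0.002
```

Call:
move_arm --rows "0 -0.1 0 0 0 0 0; 0 0 0 0 0 0 0"

```text
time_s: 20.6
eef_pos: [0.5214, 0.1332, 0.1578]
eef_rot: [0.0, 0.768, -0.641, -0.0]
wrist_force: [-0.3, 0.3, 0.3]
opening: 0.003
```

Call:
move_arm --rows "0 -0.1 0 0 0 0 0; 0 0 0 0 0 0 0"

```text
time_s: 20.8
eef_pos: [0.5219, 0.1333, 0.1577]
eef_rot: [0.001, 0.768, -0.641, -0.001]
wrist_force: [-4.5, -1.1, 2.4]
opening: 0.001
```

Call:
move_arm --rows "0 -0.1 0 0 0 0 0; 0 0 0 0 0 0 0"

```text
time_s: 21.0
eef_pos: [0.5225, 0.1334, 0.1577]
eef_rot: [0.001, 0.768, -0.641, -0.001]
wrist_force: [-5.7, -2.5, 4.6]
opening: -0.002
```

Call:
move_arm --rows "0 -0.05 0 0 0 0 0; 0 0 0 0 0 0 0"

```text
time_s: 21.2
eef_pos: [0.5228, 0.1335, 0.1576]
eef_rot: [0.001, 0.768, -0.641, -0.001]
wrist_force: [-7.2, -1.4, 4.9]
opening: -0.0
```

Call:
move_arm --rows "0 0.1 0 0 0 0 0; 0 0.4 0 0 0 0 0; 0 0.6 0 0 0 0 0; 0 0 -2 0 0 0 0; 0 0 -3.5 0 0 0 0; 0 0 -2 0 0 0 0; 1 2.2 0 0 0 0 0; 0 0 0 0 0 0 0; 0 0 0 0 0 0 0"

```text
time_s: 22.1
eef_pos: [0.4931, 0.1179, 0.2329]
eef_rot: [-0.0, 0.768, -0.641, 0.0]
wrist_force: [-1.1, -0.2, 0.1]
opening: 0.002
```

```bash
python3 - <<'E'
from h import *
c=cam('wrist','w12'); print(dr(ctrl.get_obs()['eef_pos']),ctrl.get_obs()['eef_pos'])
cv2.imwrite('pics/w12z.png',cv2.resize(c['color'][0:280,40:430],None,fx=2,fy=2,interpolation=2))
c=cam('scene'); print('loupe',[dr(onz(c,((r['bbox'][0]+r['bbox'][2])/2,(r['bbox'][1]+r['bbox'][3])/2),.141)) for r in ctrl.look_for('scene','loupe')])
E
```

```text
[-0.1233  0.0148] [0.49336203 0.11803537 0.23279885]
loupe [array([ 0.1323, -0.0636])]
```

View pics/w12z.png

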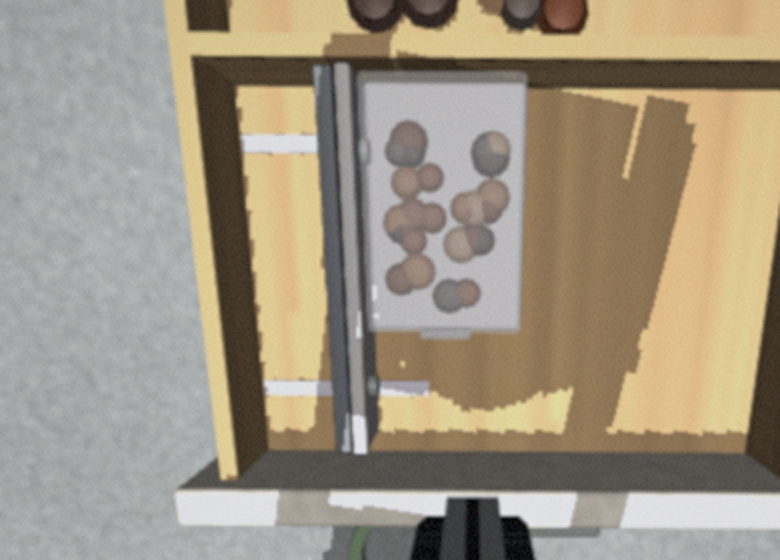

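Call:
move_arm --rows "0.7 3.4 0 0 0 0 0; 0.7 3.5 0 0 0 0 0; 0 0 4 0 0 0 0; 0 0 2.7 0 0 0 0; 0 0 1 0 0 0 0; 0 0 0 0 0 0 0; 0 0 0 0 0 0 0"

```text
time_s: 22.95
eef_pos: [0.4287, 0.0919, 0.1564]
eef_rot: [-0.0, 0.768, -0.641, 0.0]
wrist_force: [-0.2, -0.6, 0.5]
opening: -0.001
```

```bash
python3 - <<'E'
from h import *
c=cam('side','s13'); print(dr(ctrl.get_obs()['eef_pos']),ctrl.get_obs()['eef_pos'])
cv2.imwrite('pics/s13z.png',cv2.resize(c['color'][110:260,180:380],None,fx=4,fy=4,interpolation=2))
E
```

```text
[-0.1913  0.0003] [0.42896134 0.09187384 0.15684448]
```

View pics/s13z.png

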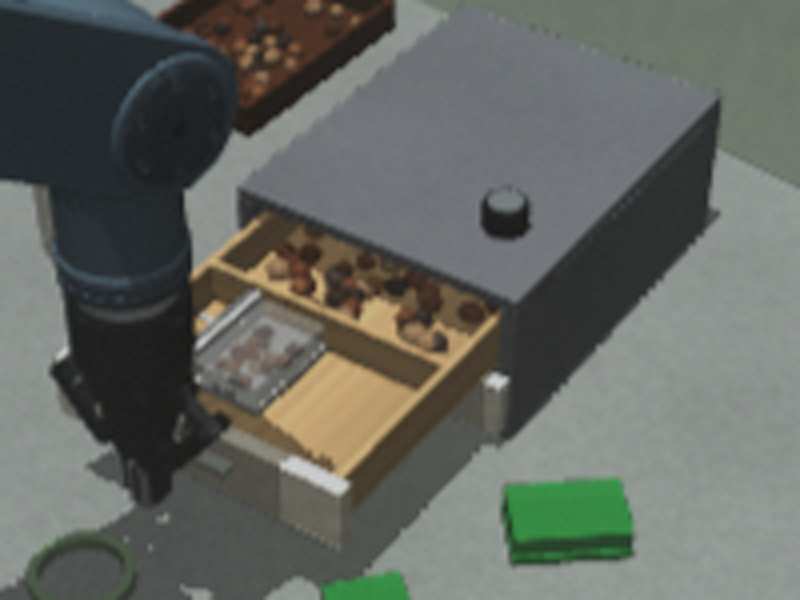

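Call:
move_arm --rows "0 -0.6 0 0 0 0 0; 0 -0.6 0 0 0 0 0; 0 -0.3 0 0 0 0 0; 0 -0.2 0 0 0 0 0; 0 -0.2 0 0 0 0 0; 0 -0.2 0 0 0 0 0; 0 -0.2 0 0 0 0 0; 0 -0.2 0 0 0 0 0; 0 -0.2 0 0 0 0 0; 0 -0.2 0 0 0 0 0"

```text
time_s: 24.0
eef_pos: [0.4549, 0.0968, 0.1555]
eef_rot: [0.002, 0.768, -0.641, -0.002]
wrist_force: [-7.1, -2.2, 5.2]
opening: -0.003
```

Call:
move_arm --rows "0 -0.2 0 0 0 0 0; 0 -0.3 0 0 0 0 0; 0 -0.3 0 0 0 0 0; 0 -0.4 0 0 0 0 0; 0 -0.4 0 0 0 0 0; 0 -0.4 0 0 0 0 0; 0 -0.4 0 0 0 0 0; 0 -0.4 0 0 0 0 0; 0 -0.4 0 0 0 0 0; 0 -0.4 0 0 0 0 0; 0 -0.4 0 0 0 0 0; 0 -0.4 0 0 0 0 0; 0 -0.4 0 0 0 0 0; 0 -0.4 0 0 0 0 0; 0 -0.4 0 0 0 0 0"

```text
time_s: 25.5
eef_pos: [0.5101, 0.1065, 0.1554]
eef_rot: [0.002, 0.768, -0.641, -0.001]
wrist_force: [-7.6, -4.8, 4.2]
opening: -0.0
```

```bash
python3 - <<'E'
from h import *
c=cam('side','s14'); cam('wrist','w14'); print(dr(ctrl.get_obs()['eef_pos']),ctrl.get_obs()['wrist_force'])
cv2.imwrite('pics/s14z.png',cv2.resize(c['color'][110:260,180:380],None,fx=4,fy=4,interpolation=2))
E
```

```text
[-0.1083  0.0005] [-5.44498643 -3.2567494   3.4939765 ]
```

View pics/s14z.png

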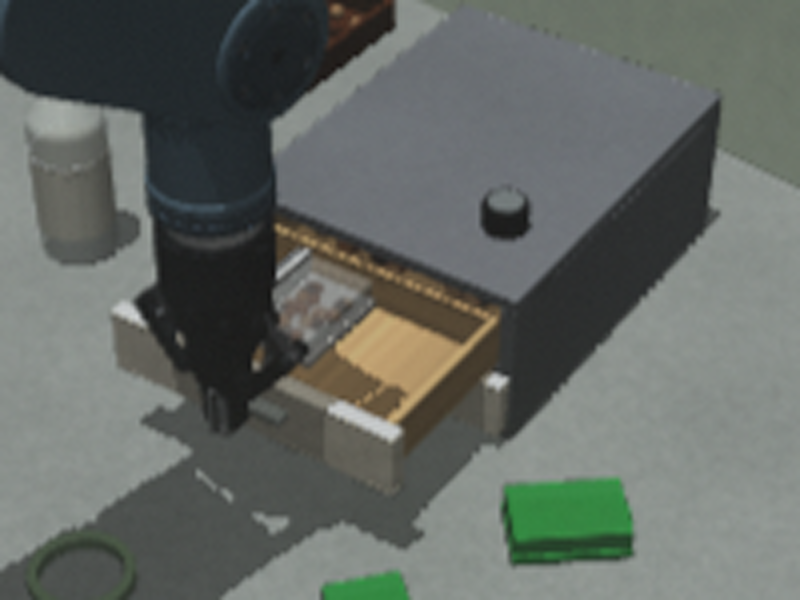

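View pics/w14.png

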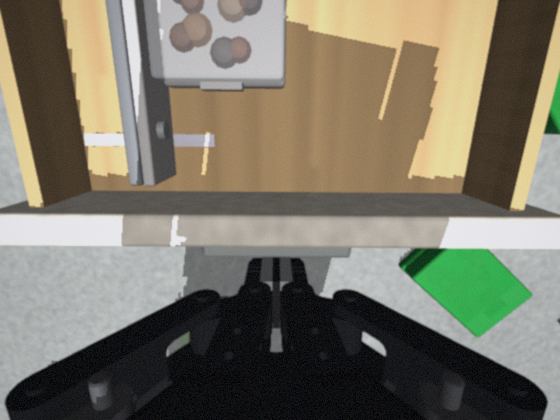

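Call:
move_arm --rows "0 -0.3 0 0 0 0 0; 0 -0.4 0 0 0 0 0; 0 -0.4 0 0 0 0 0; 0 -0.4 0 0 0 0 0; 0 -0.4 0 0 0 0 0; 0 -0.4 0 0 0 0 0; 0 -0.4 0 0 0 0 0; 0 -0.4 0 0 0 0 0; 0 -0.4 0 0 0 0 0; 0 -0.4 0 0 0 0 0; 0 -0.4 0 0 0 0 0; 0 -0.4 0 0 0 0 0; 0 -0.4 0 0 0 0 0; 0 -0.4 0 0 0 0 0; 0 -0.4 0 0 0 0 0; 0 -0.4 0 0 0 0 0; 0 -0.4 0 0 0 0 0; 0 -0.4 0 0 0 0 0; 0 -0.4 0 0 0 0 0; 0 -0.4 0 0 0 0 0"

```text
time_s: 27.6
eef_pos: [0.5878, 0.1202, 0.1553]
eef_rot: [0.002, 0.768, -0.641, -0.001]
wrist_force: [-6.8, -5.4, 4.7]
opening: 0.0
```

Call:
move_arm --rows "0 -0.3 0 0 0 0 0; 0 -0.3 0 0 0 0 0; 0 -0.3 0 0 0 0 0; 0 -0.3 0 0 0 0 0; 0 -0.3 0 0 0 0 0; 0 -0.3 0 0 0 0 0; 0 -0.2 0 0 0 0 0; 0 -0.2 0 0 0 0 0; 0 -0.2 0 0 0 0 0; 0 0 0 0 0 0 0"

```text
time_s: 28.6
eef_pos: [0.6117, 0.1244, 0.1553]
eef_rot: [0.002, 0.768, -0.641, -0.001]
wrist_force: [-4.9, -4.3, 3.1]
opening: -0.001
```

```bash
python3 - <<'E'
from h import *
c=cam('side','s15'); cam('wrist','w15'); print(dr(ctrl.get_obs()['eef_pos']),ctrl.get_obs()['wrist_force'])
cv2.imwrite('pics/s15z.png',cv2.resize(c['color'][110:260,180:380],None,fx=4,fy=4,interpolation=2))
E
```

```text
[-0.0057  0.0003] [-5.14326141 -5.47624715  3.56474831]
```

View pics/s15z.png

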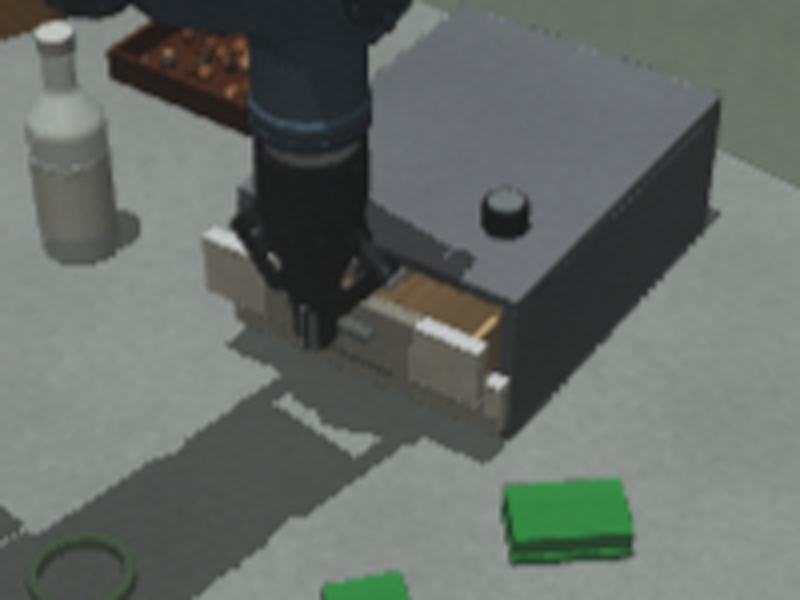

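View pics/w15.png

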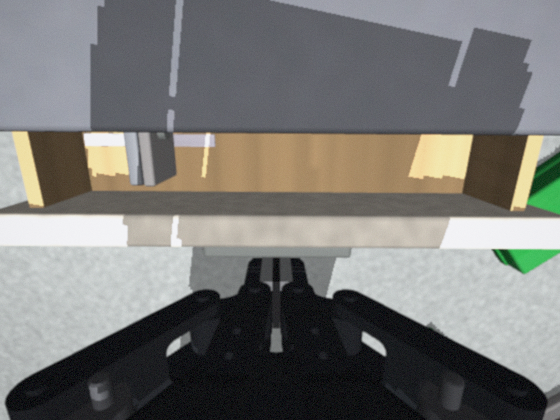

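Call:
move_arm --rows "0 -0.2 0 0 0 0 0; 0 -0.2 0 0 0 0 0; 0 -0.2 0 0 0 0 0; 0 -0.2 0 0 0 0 0; 0 -0.2 0 0 0 0 0; 0 -0.2 0 0 0 0 0; 0 -0.2 0 0 0 0 0; 0 -0.2 0 0 0 0 0; 0 -0.2 0 0 0 0 0; 0 -0.2 0 0 0 0 0; 0 -0.2 0 0 0 0 0; 0 -0.2 0 0 0 0 0; 0 -0.1 0 0 0 0 0; 0 0 0 0 0 0 0"

```text
time_s: 30.1
eef_pos: [0.6362, 0.1288, 0.1552]
eef_rot: [0.002, 0.768, -0.641, -0.001]
wrist_force: [-5.4, -5.2, 4.1]
opening: -0.001
```

Call:
move_arm --rows "0 -0.1 0 0 0 0 0; 0 -0.1 0 0 0 0 0; 0 -0.1 0 0 0 0 0; 0 -0.1 0 0 0 0 0; 0 -0.1 0 0 0 0 0; 0 -0.1 0 0 0 0 0; 0 0 0 0 0 0 0"

```text
time_s: 30.8
eef_pos: [0.642, 0.1298, 0.1552]
eef_rot: [0.002, 0.768, -0.641, -0.001]
wrist_force: [-5.1, -4.8, 3.2]
opening: -0.0
```

```bash
python3 - <<'E'
from h import *
cam('wrist','w16'); print(dr(ctrl.get_obs()['eef_pos']),ctrl.get_obs()['wrist_force'])
E
```

```text
[0.0251 0.0003] [-6.24166603 -5.37391914  2.97491396]
```

View pics/w16.png

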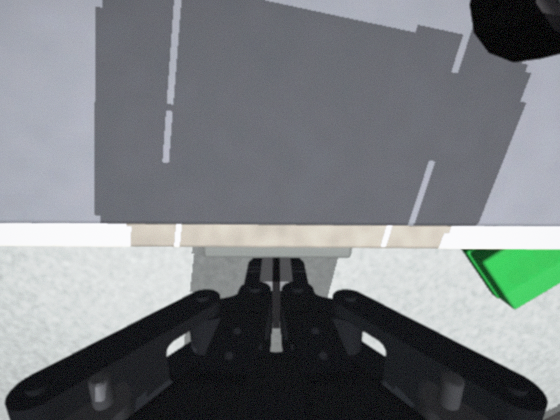

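Call:
move_arm --rows "0 -0.1 0 0 0 0 0; 0 -0.1 0 0 0 0 0; 0 -0.1 0 0 0 0 0; 0 0 0 0 0 0 0"

```text
time_s: 31.25
eef_pos: [0.6434, 0.13, 0.1552]
eef_rot: [0.004, 0.768, -0.641, -0.003]
wrist_force: [-15.3, -6.9, 10.3]
opening: -0.001
```

Call:
move_arm --rows "0 -0.1 0 0 0 0 0; 0 -0.1 0 0 0 0 0; 0 0 0 0 0 0 0"

```text
time_s: 31.55
eef_pos: [0.6437, 0.1301, 0.1551]
eef_rot: [0.006, 0.768, -0.641, -0.004]
wrist_force: [-21.5, -8.3, 15.5]
opening: -0.001
```

Call:
move_arm --rows "0 -0.1 0 0 0 0 0; 0 -0.1 0 0 0 0 0; 0 0 0 0 0 0 0"

```text
time_s: 31.85
eef_pos: [0.6441, 0.1302, 0.1551]
eef_rot: [0.008, 0.768, -0.641, -0.006]
wrist_force: [-30.2, -11.1, 21.5]
opening: -0.003
```

Call:
move_arm --rows "0 0.3 0 0 0 0 0; 0 0.3 0 0 0 0 0; 0 0.5 0 0 0 0 0; 0 2 0 0 0 0 0; 0 3 0 0 0 0 0; 0 1 -4 0 0 0 0; 0 0 -4 0 0 0 0; 0 0 -2 0 0 0 0; 0 0 0 0 0 0 0; 0 0 0 0 0 0 0"

```text
time_s: 32.85
eef_pos: [0.5804, 0.1197, 0.2559]
eef_rot: [-0.0, 0.768, -0.641, 0.0]
wrist_force: [-0.1, 0.0, -0.9]
opening: 0.004
```

```bash
python3 - <<'E'
from h import *
cam('wrist','w17'); c=cam('side','s17'); cam('scene','c17'); print(dr(ctrl.get_obs()['eef_pos']),ctrl.get_obs()['wrist_force'])
cv2.imwrite('pics/s17z.png',cv2.resize(c['color'][110:260,180:380],None,fx=4,fy=4,interpolation=2))
E
```

```text
[-0.0382  0.0012] [1.51727026 0.15696136 0.22470855]
```

View pics/s17z.png

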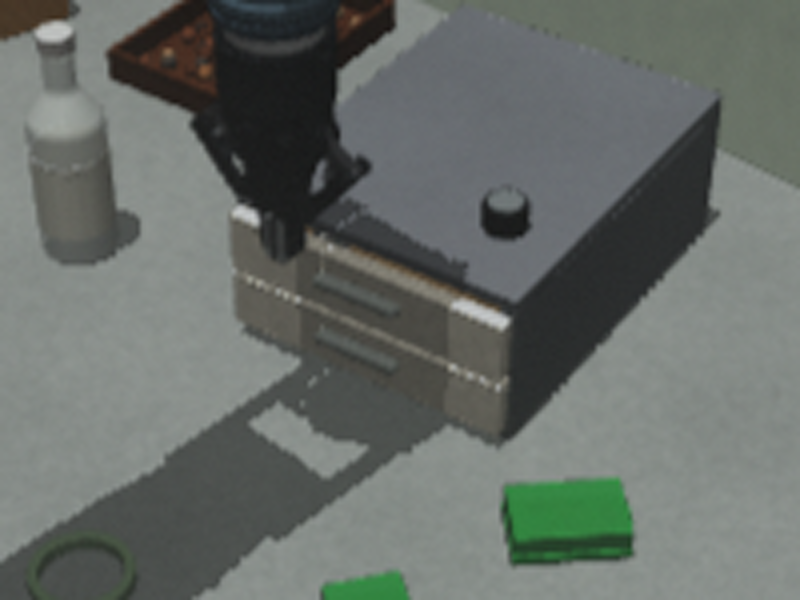

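View pics/w17.png

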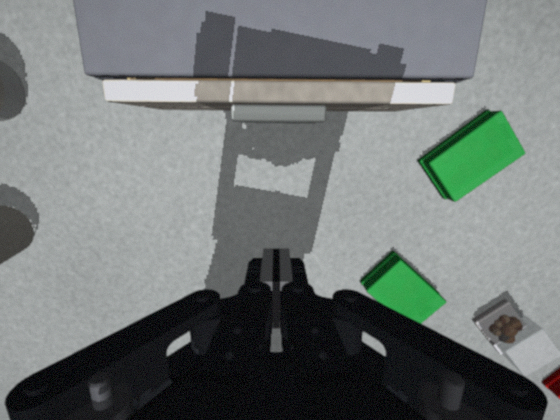

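View pics/c17.png

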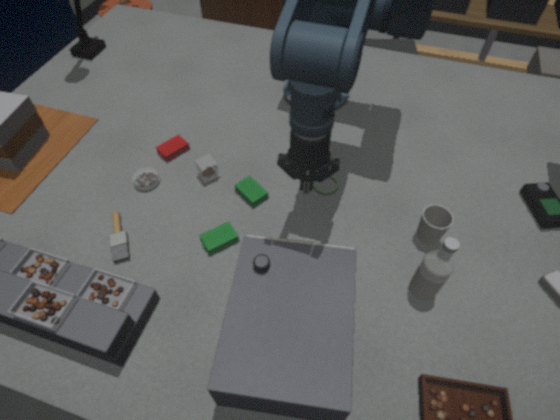

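```bash
python3 - <<'E'
from h import *
im=cv2.imread('pics/w17.png'); cv2.imwrite('pics/w17z.png',cv2.resize(im[50:135,75:275],None,fx=4,fy=4,interpolation=2))
im=cv2.imread('pics/s17.png'); cv2.imwrite('pics/s17zz.png',cv2.resize(im[155:225,230:320],None,fx=8,fy=8,interpolation=2))
E
```

```text
(no output)
```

View pics/w17z.png

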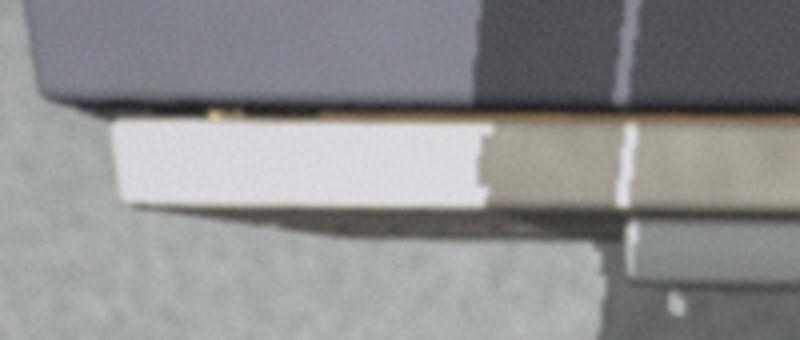

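View pics/s17zz.png

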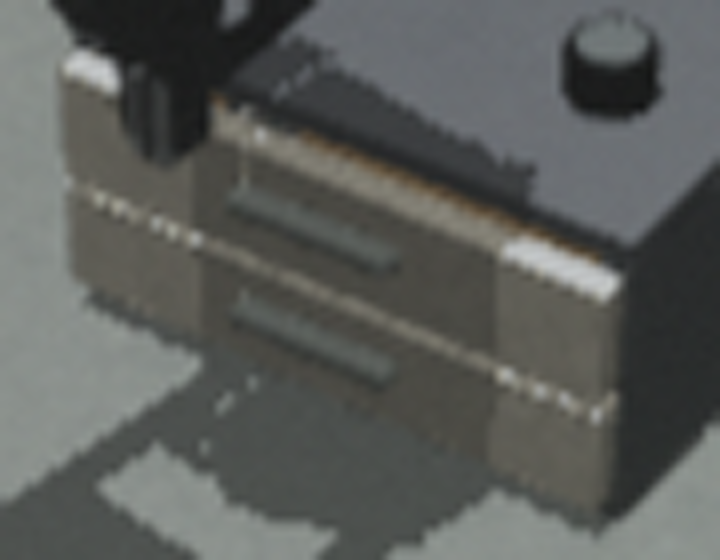

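```bash
python3 - <<'E'
from h import *
c=cam('wrist'); g=lambda x,y,z: dr(onz(c,(75+x/4,50+y/4),z))
print('cab top front',g(100,101,.13),g(300,101,.13),g(600,103,.13)); print('panel inner',g(300,120,.115),'outer',g(300,207,.115),'lip out',g(700,282,.099))
s=cam('side'); g=lambda x,y,z: dr(onz(s,(230+x/8,155+y/8),z))
print('side: cabtop',g(630,243,.13),'panel top in/out right',g(625,272,.115),g(608,300,.115),'upper lip out',g(235,207,.099),g(385,270,.099),'lower lip?',g(235,312,.099-.055),g(385,380,.044))
print('strip lower panel top out',g(590,422,.061),g(590,414,.063))
E
```

```text
cab top front [0.0613 0.1084] [0.0613 0.0782] [0.0612 0.033 ]
panel inner [0.0607 0.0845] outer [0.0474 0.0861] lip out [0.0359 0.0211]
side: cabtop [ 0.0607 -0.1217] panel top in/out right [ 0.0623 -0.1195] [ 0.0463 -0.1224] upper lip out [0.0328 0.0243] [ 0.0333 -0.0396] lower lip? [0.0378 0.0293] [ 0.037  -0.0375]
strip lower panel top out [ 0.0422 -0.1201] [ 0.0438 -0.119 ]
```

```bash
python3 - <<'E'
from bench import ctrl
print(ctrl.hand_in())
E
```

```text
the job is handed in; nothing more can be done
None
```

The case is in the drawer's front compartment with its long sides front to back, and the drawer is shut. I handed the job in at about 33 s of the 69 s allowed. The hand-in gives no verdict.

- **Case:** I set it down flat, then pushed it left with shut fingers until the side plate stopped hard, at about 7 N. I pushed it against the divider twice, at about 7 N, the second time after seating it on the plate. The last picture before shutting showed it square in the corner with the plate pressed back.
- **Drawer moved slightly:** Those divider pushes slid the drawer in by about 2 mm. That does not change where the case sits.
- **Drawer shut:** I slid it in by its pull at 2–4 cm/s, and at 1 cm/s for the last stretch. It stopped hard, and I pressed on until the wrist force reached about 39 N in total, of which about 32 N was along the slide. In the final wrist picture the panel's back lies within 1 mm of the cabinet's front face.
- **Less certain:**
  - A thin strip of drawer wood is still visible above the panel. I take it as the opening above the panel rather than a gap.
  - The case cannot be seen now that the drawer is shut, so its final position there is unchecked.
- **Everything else:** The final scene picture shows the other objects apparently where they were. I did not measure them. The robot was touching nothing at hand-in.

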